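Seat the loose crank in the plate lift and wind the platform up to the ledge

ROBOT

A 6-joint arm with a two-finger parallel gripper is mounted at the origin on a cart in front of the work surface, level with it; the furniture and walls round the work are solid. World frame = base frame: x ahead of the robot, y to its left, z up, the work surface at z = 0. Lengths are in mm, angles in degrees, forces in N, time in s.
With the tool pointing down it reaches from about 350 to 850 mm from the base axis. Payload 8.1 kg.
Tool frame: the origin (TCP) lies at the very end of the fingers, on their centre line; the grasp point (between the pads) lies 19 mm behind it; z points along the fingers, y is the line along which they close (so a half turn about z gives the same grasp; the last joint's range is limited). The gripper opens to 85 mm and grips with 20 to 120 N. Pads are 22 mm wide; open, the fingers measure 114 mm over their backs; the gripper's body (76 mm by 85 mm) begins 54 mm behind the grasp point. The pads swing forward as they close: fully open they stand 13 mm farther back than shut.
Start: joints at [70.222, 7.471, 85.268, -0, 87.261, -4.893], TCP at [154.11, 579.875, 231.292] pointing down, gripper open.
Joint ranges: [-169.43, 169.43], [-51.17, 129.36], [1.28, 143.12], [-76.62, 256.62], [0, 156.53], [-152.29, 152.29]. Speed limits (degrees/s): [136.94, 136.94, 159.86, 180, 180, 180].

INTERFACE

Orientations are given as [roll, pitch, yaw] about the fixed x, y, z axes, in that order (R = Rz(yaw) Ry(pitch) Rx(roll)).
In Python, from bench import sense, eyes, job, models gives the robot as it stands. The module is installed in compiled form; this text tells all that it offers.
- The arm moves only by the tool apply_moves, never from a script. Its argument "rows" is a list of rows, each a list of 6 numbers: the shift along the tool's x, y, z in mm, then the turn, a rotation vector about the tool's x, y, z in rad. In form: [[dx, dy, dz, rx, ry, rz], ...]. A call has exactly 5 rows; each row shifts and turns the commanded pose from where the row before left it, along the tool's axes as they then stand; what a row does not reach is not made up. A row lasts 1/8 s, in which the tool goes at most 62.5 mm and 10.7 degrees, less where a joint would pass 70% of its speed; a pose out of reach is approached as far as the arm can. A call is refused whole if a number of a shift passes 62.5 or a number of a turn 0.188, either way. A call with a gripper value outside its range is refused whole. "fingers" is the finger opening in mm, from 0 to 85.4, set as the call begins (left out, the last holds). The fingers move at their own pace and stop on an object; "grip_force" is the grip in N (left out, the last holds). Time passes only in rows, so rows that do not move let the fingers close, or fill a call up. It gives the time, the measured TCP pose, the force, the opening and the grip force at its end, in the units of the state.
- sense(): the state, without advancing time (a new reading comes with each control period).
- eyes.snapshot(name): name is "scene" or "top" or "wrist"; returns (picture, depth): 480x640x3 uint8, red, green, blue; 480x640 float32, mm along the optical axis (not along the pixel's ray), 0 where there is no reading.
- eyes.get_calibration(name): a dict with "intrinsics" (3x3 intrinsics, pixels), "R" (3x3) and "t" (3): a world point X has camera coordinates R X + t; the wrist camera has in their place "mount" (4x4, takes a point from camera to tool coordinates, whose origin is the TCP and whose axes are the flange's). Camera axes: x right, y down, z forward; pixel columns grow to the right and rows downward; lengths in mm; the calibration is good to about 2 mm. A picture is of the moment at which its call begins: read the wrist's pose just before it. get_calibration takes no time and is no camera call.
- job.hand_in(): hands the job in; it is judged then, once.
Trained networks look in the newest picture that a camera, given by its name, has taken for a name from the list of things; names that differ only in an ending like _2 or _b are one class to them, and where a whole thing is asked for, a point or a joint stands for the part that bears it (a point fixed in the world has none). Each returns a list of dicts, best first, with "confidence" (0 to 1); they miss things now and then, are a little off and sometimes report something else, mostly with a low value. They report only what shows in the picture. A call takes as long as a camera call.
- models.boxes_of(name, camera): "xyz" ([x, y, z] in mm, in world coordinates, good to about 4 mm: the middle of the surface that is visible of it).
- models.cut_out(name, camera): "pixels" (480x640 bool, what is visible of it).
- models.place_of(name, camera): "xyz" ([x, y, z] in mm, in world coordinates, good to about 4 mm: a listed point, or the origin of a listed thing).
The state is a dict: "time": time; "joint_pos": joint angles; "qd": joint speeds; "joint_efforts": joint torques, N m; "tool_pos": TCP position; "tcp_rot": TCP orientation; "ft_force": force on the tool from outside, world axes, zero at the start; "wrist_torque": the same for the moment, N m; "finger_gap": finger opening in mm; "grip_force": force on a finger pad.
Only numpy, scipy, OpenCV 4.12 (cv2) and the standard library are available. Lean on these libraries where they do the work, as an engineer would, in place of code of your own. Each camera call takes 0.05 s, during which the arm holds its last target. There are 200 camera calls.

TASK

Take the loose crank out of its storage block and seat it in the plate lift's hidden hex drive, fully home with its flange down on the gear housing, feeling gently for the hex and never forcing it (press with no more than about 20 N). Then wind the crank clockwise until the platform with the plate is level with the fixed ledge behind it, and leave the crank seated in the drive. Leave the other things on the bench where they are.

Things in the scene. Friction and masses are not known exactly. Their poses are not given: they have to be found in the camera images.
- crank_hub (a point): centre of the loose crank's black hub block, the grip on its turning axis: 30 mm along the arm (x), 24 mm across between two flat cheeks (y), 32 mm tall (z, up). x points along the steel arm to the handle. The crank, about 0.24 kg, stands upright in a grey storage block fixed to the bench (60 x 60 mm, 44 mm tall, round hole 39 mm deep); loose fit, it lifts straight out
- crank_seat (a point): centre of the underside of the crank's steel flange (disc 46 mm across, 6 mm thick), 36 mm below crank_hub. Below the flange the hex bit reaches down 36 mm: 20 mm across flats, 23 mm across corners, its lowest 5 mm a cone down to 12 mm across
- crank_knob (a point): centre of the crank's black round handle, an upright sleeve 22 mm across and 42 mm tall that spins freely on its pin, 65 mm from the crank's axis along x and 8.5 mm higher than crank_hub. Beneath it lies the steel arm, its top 24 mm below this point
- drive_mouth (a point): centre of the mouth of the drive well in the flat top of the lift's grey gear housing (68 x 68 mm, top 90 mm above the bench); z is up. The well is round, 27 mm across, its mouth chamfered 3 mm. Seated, the crank's flange lies on the housing, crank_seat at drive_mouth
- platform_top (a point): top surface of the lift's moving platform, at the middle of its rear edge; a well plate, 85 x 128 x 14 mm, is fixed on the platform. It moves vertically only, from at most 10 mm up at the start to 31 mm
- ledge_top (a point): top surface of the lift's fixed ledge, at the middle of its front edge, 12 mm behind platform_top and 72 mm above the bench; level when both are at the same height, about 26 mm above the platform's lowest position
- timer: bystander: bench timer standing on edge, 22 x 66 x 58 mm, origin under its centre
- petri: bystander: small petri dish, 60 mm across, 16 mm high, origin under its centre
- marker: bystander: black marker pen lying on the bench, 13 x 138 x 13 mm, along its y axis, origin under its centre
- hex_rim (a point): centre of the upper rim of the hex socket inside the well, 14 mm below drive_mouth: 21 mm across flats, deep enough for the whole bit. Its angle is unknown and out of sight; it accepts the bit about 7 degrees either side of every 60 degrees. Not lined up, the bit stops with the flange 15 to 20 mm above the housing. Pressed there with up to 8 N it can be turned without turning the drive
- lift: the plate lift, fixed to the bench: aluminium base 230 x 136 mm, gear housing at the robot's end, then the moving platform, then the fixed ledge; origin on the bench under drive_mouth, x towards the ledge. Turning the seated crank clockwise seen from above raises the platform 24 mm a turn; it takes about 0.1 N m, some 2 N at the handle, and the platform stays where it is left

How it is judged (in metres and radians):
On the way, in this order (a step that is already met when the one before it is completed fails the run):
1. the crank is seated: its flange within 3 mm of the housing top, upright and on the drive's axis (z of crank_seat in the frame of drive_mouth below 0.003 m and horizontal distance between crank_seat and drive_mouth below 0.004 m and angle between crank_seat's own z axis and vertical below 0.1 rad), for 0.2 s.
2. with the crank still seated, the platform has come level with the ledge within 3.5 mm (z of platform_top in the frame of ledge_top between -0.0035 and 0.0035 m and z of crank_seat in the frame of drive_mouth below 0.006 m), for 0.2 s.
At the end, for the whole second after the job is handed in: The platform is level with the ledge within 3.5 mm, and the crank stands upright in the drive with its flange within 6 mm of the housing (all of step 2 and horizontal distance between crank_seat and drive_mouth below 0.005 m and angle between crank_seat's own z axis and vertical below 0.12 rad); the robot touches nothing.
It fails at once if the bit is forced: before the flange is within 3 mm of the housing, contact forces between crank and lift add up to more than 40 N (contact force between crank and lift above 40 N and z of crank_seat in the frame of drive_mouth above 0.003 m).
It fails at once if the timer, the petri dish or the marker is moved more than 30 mm (distance of any of timer, petri, marker from where it was at the start of the episode above 0.03 m).
It also fails if it takes over 72 s, if anything falls off the work surface, if the arm or the gripper's body presses on something with over 40 N, if the wrist force passes 120 N, or if a joint passes its speed limit or range.

## Working session

There is one attempt and no reset: what is moved stays moved. The work goes in short steps, Python scripts to look and compute and a tool call to move; the robot and the scene stay as the last step left them, time stands still between calls to the robot, and variables do not carry over. Pictures are saved under pics/ and viewed, at most 10 in all, crops included, and the job is handed in when it is done.

Besides the shell and the picture viewer there is one more tool, called after "Request:" in YAML: its name, and indented under it one key for each argument. apply_moves: Moves the arm, as the interface text tells. Its arguments: {"type":"object","properties":{"rows":{"type":"array"},"fingers":{"type":"number"},"grip_force":{"type":"number"}},"required":["rows"]}

```bash
mkdir -p pics
cat > h.py <<'E'
import numpy as np, cv2
from bench import sense, eyes, job, models
def save(n,f):
    p,d=eyes.snapshot(n); cv2.imwrite('pics/'+f,p[:,:,::-1]); return p,d
def cloud(n,d):
    c=eyes.get_calibration(n);K=c['intrinsics'];v,u=np.mgrid[:480,:640]
    P=np.stack([(u-K[0][2])/K[0][0]*d,(v-K[1][2])/K[1][1]*d,d],-1)
    return (P-np.array(c['t']))@np.array(c['R'])
E
python3 - <<'E'
from h import *
s=sense();print(s)
for c in ['scene','top']:
    p,d=save(c,c+'.png'); np.save(c+'.npy',cloud(c,d))
    for n in ['crank_hub','crank_seat','crank_knob','drive_mouth','platform_top','ledge_top','timer','petri','marker','lift']:
        r=models.place_of(n,c); print(c,n,[(np.round(q['xyz'],1),round(q['confidence'],2)) for q in r[:2]])
a=cv2.imread('pics/scene.png');b=cv2.imread('pics/top.png')
E
```

```text
{'time': 0.0, 'joint_pos': array([ 7.02202692e+01,  7.51332061e+00,  8.53307794e+01,  1.08596256e-03,
        8.72608219e+01, -4.89399161e+00]), 'qd': array([ 0.02327067, -0.00176573,  0.03645337, -0.04449109,  0.12955771,
       -0.06204926]), 'joint_efforts': array([ 7.74746459e-04, -5.69386017e+01, -5.00558460e+01, -2.59854332e-04,
        1.46781880e-02,  8.67959528e-06]), 'tool_pos': array([153.92875463, 579.34699449, 230.24868303]), 'tcp_rot': array([-1.79895553e+02, -1.00318083e-02,  1.65114199e+02]), 'ft_force': array([0.21729603, 0.47261302, 0.71950693]), 'wrist_torque': array([-0.03874924, -0.01584568,  0.03471847]), 'grip_force': 0.0, 'finger_gap': 85.72040126576748}
scene crank_hub [(array([546.4,  28.9,  79.4]), 0.7)]
scene crank_seat [(array([542.7,  27.1,  41.2]), 0.74)]
scene crank_knob [(array([ 683.9, -149.3,   72.6]), 0.23)]
scene drive_mouth [(array([ 547.4, -181.6,   91.4]), 0.58)]
scene platform_top [(array([ 676.6, -150.5,   53.7]), 0.84)]
scene ledge_top [(array([ 684.8, -146.1,   71.8]), 0.76)]
scene timer [(array([663.6,  69.7,   3. ]), 0.71)]
scene petri [(array([ 7.577e+02,  5.310e+01, -5.000e-01]), 0.96)]
scene marker [(array([ 449.6, -144.7,   -4.5]), 0.73)]
scene lift [(array([ 543.7, -182.4,   -2.3]), 0.94), (array([ 449.4, -141.5,   -2.2]), 0.67)]
top crank_hub [(array([545.7,  28.3,  83.4]), 0.93)]
top crank_seat [(array([544.9,  30.9,  45. ]), 0.96)]
top crank_knob [(array([605.5,   1.5,  88.1]), 0.78), (array([ 548.6, -177.7,   75.5]), 0.73)]
top drive_mouth [(array([ 545.6, -180.6,   93.8]), 0.72)]
top platform_top [(array([ 676.4, -152.2,   52.3]), 0.9)]
top ledge_top [(array([ 685.1, -152.1,   71.1]), 0.97)]
top timer [(array([665.7,  68.2,   1.3]), 0.82)]
top petri [(array([ 7.531e+02,  5.510e+01, -7.000e-01]), 0.66)]
top marker [(array([667.7,  66.1,  -0.8]), 0.63), (array([ 449.6, -144.8,    1. ]), 0.59)]
top lift [(array([ 551.8, -182.1,   -1.3]), 0.77)]
```

View pics/scene.png

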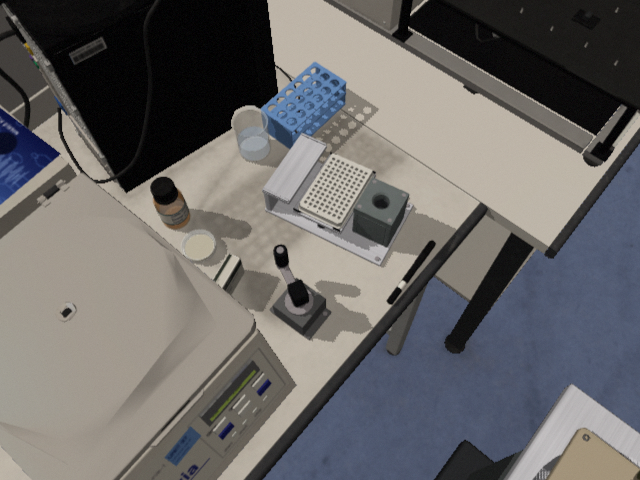

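View pics/top.png

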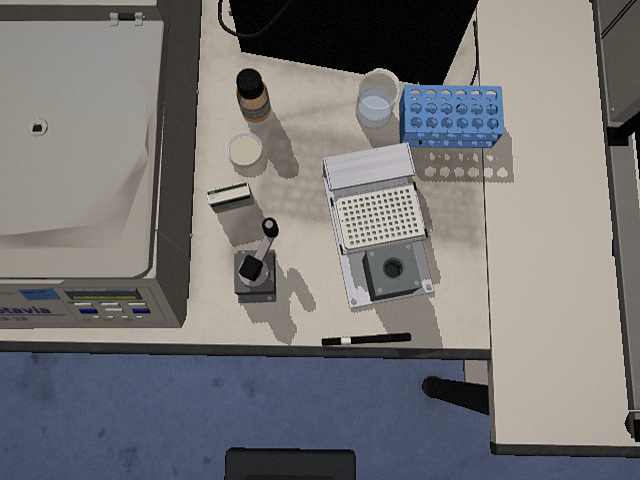

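Scene view: crank in its block around (298,295) with the knob at (281,255); lift housing at (382,208). Top view: hub at (251,267), knob (270,227), well (393,268), timer (230,195) and petri (245,150) clear of the path. Now I'll refine the positions from the depth.

Run:
```python
from h import *
for c in ['top','scene']:
    W=np.load(c+'.npy'); im=cv2.imread('pics/%s.png'%c)
    def sel(ctr,r,lo,hi): return (np.hypot(W[...,0]-ctr[0],W[...,1]-ctr[1])<r)&(W[...,2]>lo)&(W[...,2]<hi)
    for n,ctr,r,lo,hi in [('housing',(546,-181),60,84,97),('hub',(546,29),28,90,101),('knob',(605,1.5),20,102,116),('block',(546,29),50,38,44.9),('base?',(546,29),60,46,56)]:
        P=W[sel(ctr,r,lo,hi)]
        if len(P)<5: print(c,n,len(P)); continue
        print(c,n,len(P),cv2.minAreaRect(P[:,:2].astype(np.float32)),np.round(np.median(P,0),1))
    P=W[sel((546,-181),12,20,80)]; print('well',len(P),P.mean(0) if len(P) else '')
    for n in [(676,-152),(690,-152)]:
        P=W[sel(n,5,40,80)]; print(n,np.round(np.median(P,0),1))
```

```text
top housing 1981 ((548.0496826171875, -177.86734008789062), (68.49717712402344, 68.65726470947266), 11.881357192993164) [ 547.3 -177.6   89.8]
top hub 350 ((546.1014404296875, 28.664770126342773), (24.61811065673828, 29.493337631225586), 64.70188903808594) [545.9  28.3  95.7]
top knob 188 ((605.3400268554688, 1.806899070739746), (19.932708740234375, 21.432823181152344), 88.19293975830078) [604.4   1.6 109.5]
top block 570 ((546.3462524414062, 28.87317657470703), (60.373348236083984, 60.17701721191406), 2.969696044921875) [537.5  30.4  43.6]
top base? 373 ((545.9259643554688, 28.270885467529297), (59.3330078125, 59.30314636230469), 3.800856351852417) [536.6  19.7  49.4]
well 175 [ 549.02230685 -182.46950584   58.35766392]
(676, -152) [ 675.3 -152.3   52.9]
(690, -152) [ 690.  -152.2   71.7]
scene housing 1439 ((546.6591186523438, -179.18284606933594), (68.9435043334961, 71.26598358154297), 11.756064414978027) [ 545.7 -178.2   90.8]
scene hub 310 ((544.567138671875, 27.13300132751465), (24.067811965942383, 30.22527313232422), 65.77515411376953) [543.5  28.3  96.4]
scene knob 164 ((603.8796997070312, 0.06834983825683594), (20.9785213470459, 20.939388275146484), 30.582721710205078) [602.6   1.7 110.2]
scene block 379 ((544.7344970703125, 26.899742126464844), (60.482444763183594, 60.72439956665039), 3.442812442779541) [530.7  40.8  43.8]
scene base? 456 ((544.3319702148438, 27.183462142944336), (59.97797775268555, 60.09143829345703), 2.8212785720825195) [535.5  36.4  49.8]
well 95 [ 549.99782105 -188.65046236   66.64750533]
(676, -152) [ 674.1 -152.4   53.5]
(690, -152) [ 690.5 -151.2   73.2]
```

Run:
```python
from h import *
for c in ['top','scene']:
    W=np.load(c+'.npy').reshape(-1,3); W=W[np.isfinite(W).all(1)]
    for lo,hi in [(60,120),(120,200),(200,260),(260,400),(400,900)]:
        P=W[(W[:,2]>lo)&(W[:,2]<hi)&(W[:,0]>250)&(W[:,0]<900)&(W[:,1]<700)&(W[:,1]>60)]
        if len(P): print(c,lo,hi,len(P),'x',np.percentile(P[:,0],[1,50,99]).round(),'y',np.percentile(P[:,1],[1,50,99]).round())
```

```text
top 60 120 5881 x [456. 479. 891.] y [ 87. 140. 377.]
top 120 200 9439 x [477. 507. 890.] y [131. 141. 346.]
top 200 260 38452 x [504. 695. 848.] y [129. 214. 330.]
top 260 400 7117 x [552. 599. 854.] y [148. 239. 319.]
scene 60 120 3193 x [456. 467. 823.] y [ 62. 219. 307.]
scene 120 200 7268 x [475. 493. 509.] y [131. 238. 340.]
scene 200 260 43626 x [502. 650. 846.] y [131. 248. 403.]
scene 260 400 14077 x [551. 605. 896.] y [141. 251. 381.]
```

Request:
apply_moves:
  rows:
    - [0,0,0,0,0,0.171]
    - [-33.7,-27.8,0,0,0,0]
    - [-33.7,-27.8,0,0,0,0]
    - [-33.7,-27.8,0,0,0,0]
    - [-33.7,-27.8,0,0,0,0]
  fingers: 60
  grip_force: 60

```text
time: 1.72
tool_pos: [230.6, 421.4, 231.4]
tcp_rot: [180.0, 0.0, 155.3]
ft_force: [0.8, -0.0, -0.5]
finger_gap: 60.0
grip_force: 0.0
```

Request:
apply_moves:
  rows:
    - [-33.7,-27.8,0,0,0,0]
    - [-33.7,-27.8,0,0,0,0]
    - [-33.7,-27.8,0,0,0,0]
    - [-33.7,-27.8,0,0,0,0]
    - [-33.7,-27.8,0,0,0,0]

```text
time: 2.35
tool_pos: [325.7, 224.6, 231.6]
tcp_rot: [180.0, 0.0, 155.3]
ft_force: [0.5, -0.4, 0.0]
finger_gap: 60.2
grip_force: 0.0
```

Request:
apply_moves:
  rows:
    - [-33.7,-27.8,0,0,0,0]
    - [-33.7,-27.8,0,0,0,0]
    - [-33.7,-27.8,0,0,0,0]
    - [-33.7,-27.8,0,0,0,0]
    - [-33.7,-27.8,0,0,0,0]

```text
time: 2.98
tool_pos: [420.8, 27.8, 231.6]
tcp_rot: [180.0, 0.0, 155.3]
ft_force: [0.1, -0.2, 0.3]
finger_gap: 60.0
grip_force: 0.0
```

Run:
```python
from h import *
s=sense();print(s['time'],s['tool_pos'],s['tcp_rot'],s['joint_pos'],s['ft_force'],s['finger_gap'])
```

```text
2.975 [420.83299174  27.78557533 231.59331138] [1.79975031e+02 4.73571399e-02 1.55307364e+02] [-3.20050249e+00 -2.14010536e+01  1.11790189e+02  5.88263535e-03
  8.95576524e+01 -6.85079194e+01] [ 0.13231251 -0.2044476   0.285813  ] 60.00643752732824
```

Request:
apply_moves:
  rows:
    - [-28.3,13.1,0,0,0,0]
    - [-28.3,13.1,0,0,0,0]
    - [-28.3,13.1,0,0,0,0]
    - [-28.3,13.0,0,0,0,0]
    - [0,0,30,0,0,0]

```text
time: 3.6
tool_pos: [548.4, 29.3, 203.4]
tcp_rot: [179.9, 0.3, 155.3]
ft_force: [-0.2, 0.3, -0.8]
finger_gap: 59.9
grip_force: 0.0
```

Request:
apply_moves:
  rows:
    - [0,0,30,0,0,0]
    - [0,0,30,0,0,0]
    - [0,0,15,0,0,0]
    - [0,0,0,0,0,0]
    - [0,0,0,0,0,0]

```text
time: 4.22
tool_pos: [545.9, 29.4, 127.8]
tcp_rot: [180.0, 0.1, 155.3]
ft_force: [0.4, 0.1, 0.5]
finger_gap: 60.0
grip_force: 0.0
```

Run:
```python
from h import *
s=sense();save('wrist','w1.png')
print(eyes.get_calibration('wrist'))
```

```text
{'intrinsics': array([[348.23230983,   0.        , 319.29155111],
       [  0.        , 348.23230983, 240.11651315],
       [  0.        ,   0.        ,   1.        ]]), 'mount': array([[-2.50162547e-04, -9.46560940e-01, -3.22524922e-01,
         8.32963616e+01],
       [ 9.99998728e-01, -7.44926693e-04,  1.41060815e-03,
        -1.02858622e-01],
       [-1.57548400e-03, -3.22524159e-01,  9.46559922e-01,
        -1.43877537e+02],
       [ 0.00000000e+00,  0.00000000e+00,  0.00000000e+00,
         1.00000000e+00]])}
```

View pics/w1.png

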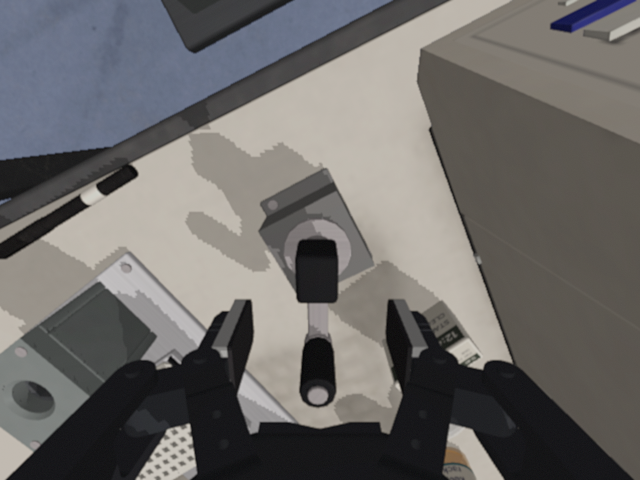

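Wrist view: hub at (317,270) is centred between the fingers and the arm runs straight down the picture toward the knob at (317,385). Alignment is good, so I'll descend and grip.

Request:
apply_moves:
  rows:
    - [0,0,25,0,0,0]
    - [0,0,20,0,0,0]
    - [0,0,12,0,0,0]
    - [0,0,7,0,0,0]
    - [0,0,0,0,0,0]

```text
time: 4.9
tool_pos: [545.1, 29.4, 62.5]
tcp_rot: [180.0, 0.0, 155.3]
ft_force: [-0.6, -0.3, 0.0]
finger_gap: 60.1
grip_force: 0.0
```

Request:
apply_moves:
  rows:
    - [0,0,0,0,0,0]
    - [0,0,0,0,0,0]
    - [0,0,0,0,0,0]
    - [0,0,0,0,0,0]
    - [0,0,0,0,0,0]
  fingers: 15
  grip_force: 60

```text
time: 5.52
tool_pos: [545.6, 29.4, 63.2]
tcp_rot: [180.0, 0.1, 155.3]
ft_force: [-1.7, 1.0, 5.2]
finger_gap: 22.9
grip_force: 59.4
```

Request:
apply_moves:
  rows:
    - [0,0,-10,0,0,0]
    - [0,0,-20,0,0,0]
    - [0,0,-25,0,0,0]
    - [0,0,-30,0,0,0]
    - [0,0,-25,0,0,0]

```text
time: 6.15
tool_pos: [544.8, 29.5, 173.5]
tcp_rot: [180.0, -0.0, 155.3]
ft_force: [0.5, -0.4, -2.5]
finger_gap: 23.1
grip_force: 59.3
```

Request:
apply_moves:
  rows:
    - [-17.6,-37.4,0,0,0,0]
    - [-17.6,-37.4,0,0,0,0]
    - [-17.6,-37.4,0,0,0,0]
    - [-17.6,-37.3,0,0,0,0]
    - [-17.7,-37.3,0,0,0,0]

```text
time: 6.78
tool_pos: [546.5, -178.2, 172.2]
tcp_rot: [180.0, -0.0, 155.3]
ft_force: [1.0, 0.6, -2.7]
finger_gap: 23.3
grip_force: 59.4
```

Request:
apply_moves:
  rows:
    - [0,0,10,0,0,0]
    - [0,0,0,0,0,0]
    - [0,0,0,0,0,0]
    - [0,0,0,0,0,0]
    - [0,0,0,0,0,0]

```text
time: 7.4
tool_pos: [547.3, -176.5, 162.6]
tcp_rot: [180.0, 0.0, 155.4]
ft_force: [-0.1, -0.3, -2.2]
finger_gap: 23.4
grip_force: 59.6
```

Run:
```python
from h import *
s=sense();print(s['tool_pos'],s['tcp_rot'],s['joint_pos'],s['ft_force'])
for c in ['scene','top']:
    p,d=save(c,c+'2.png'); W=cloud(c,d);np.save(c+'2.npy',W)
    for n in ['crank_hub','crank_seat','crank_knob','drive_mouth']:
        r=models.place_of(n,c); print(c,n,[(np.round(q['xyz'],1),round(q['confidence'],2)) for q in r[:2]])
save('wrist','w2.png')
a=cv2.imread('pics/scene2.png')[120:320,200:480];b=cv2.imread('pics/w2.png')
cv2.imwrite('pics/s2c.png',np.hstack([cv2.resize(a,(400,300)),cv2.resize(b,(400,300))]))
```

```text
[ 547.27449704 -176.51611273  162.6333376 ] [1.79999381e+02 2.71854469e-02 1.55370041e+02] [-2.29845668e+01  5.99880487e+00  9.41067956e+01 -1.64636384e-04
  7.98672076e+01 -8.83545788e+01] [-0.05516956 -0.26755865 -2.2059591 ]
scene crank_hub [(array([ 546.8, -175.3,  177.3]), 0.96)]
scene crank_seat [(array([ 546. , -177.2,  141.7]), 0.94)]
scene crank_knob [(array([ 607.4, -207.1,  189.9]), 0.74)]
scene drive_mouth []
top crank_hub [(array([665.9,  69.6,  -3.9]), 0.62), (array([ 545.1, -177.3,  181.8]), 0.54)]
top crank_seat [(array([ 547.7, -175. ,  142.9]), 0.77)]
top crank_knob []
top drive_mouth [(array([ 547.8, -176.1,   89. ]), 0.62)]
```

View pics/s2c.png

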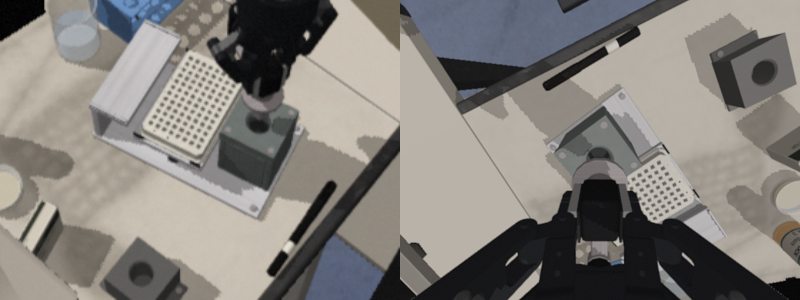

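Request:
apply_moves:
  rows:
    - [0,0,8,0,0,0]
    - [0,0,8,0,0,0]
    - [0,0,6,0,0,0]
    - [0,0,4,0,0,0]
    - [0,0,2,0,0,0]

```text
time: 8.57
tool_pos: [546.9, -177.0, 133.9]
tcp_rot: [-180.0, -0.0, 155.3]
ft_force: [-0.8, 0.2, -2.6]
finger_gap: 23.2
grip_force: 59.6
```

Request:
apply_moves:
  rows:
    - [0,0,1,0,0,0]
    - [0,0,1,0,0,0]
    - [0,0,0.5,0,0,0]
    - [0,0,0.5,0,0,0]
    - [0,0,0,0,0,0]

```text
time: 9.2
tool_pos: [547.0, -177.1, 131.3]
tcp_rot: [-180.0, 0.0, 155.3]
ft_force: [0.5, 0.3, -2.7]
finger_gap: 23.1
grip_force: 59.6
```

Request:
apply_moves:
  rows:
    - [0,0,0.5,0,0,0]
    - [0,0,0.5,0,0,0]
    - [0,0,0.5,0,0,0]
    - [0,0,0.5,0,0,0]
    - [0,0,0,0,0,0]

```text
time: 9.82
tool_pos: [547.0, -177.1, 129.2]
tcp_rot: [-180.0, -0.0, 155.3]
ft_force: [0.0, 1.0, -3.1]
finger_gap: 23.1
grip_force: 59.6
```

Request:
apply_moves:
  rows:
    - [0,0,0.5,0,0,0]
    - [0,0,0.5,0,0,0]
    - [0,0,0.5,0,0,0]
    - [0,0,0,0,0,0]
    - [0,0,0,0,0,0]

```text
time: 10.45
tool_pos: [547.0, -177.0, 127.8]
tcp_rot: [180.0, -0.0, 155.3]
ft_force: [-0.4, -0.4, -2.4]
finger_gap: 23.5
grip_force: 59.6
```

Request:
apply_moves:
  rows:
    - [0,0,0.5,0,0,0]
    - [0,0,0.5,0,0,0]
    - [0,0,0.5,0,0,0]
    - [0,0,0,0,0,0]
    - [0,0,0,0,0,0]

```text
time: 11.08
tool_pos: [547.0, -177.1, 126.3]
tcp_rot: [-180.0, 0.0, 155.3]
ft_force: [-0.1, -0.4, -3.0]
finger_gap: 23.4
grip_force: 59.6
```

Request:
apply_moves:
  rows:
    - [0,0,0.5,0,0,0]
    - [0,0,0.5,0,0,0]
    - [0,0,0.5,0,0,0]
    - [0,0,0,0,0,0]
    - [0,0,0,0,0,0]

```text
time: 11.7
tool_pos: [547.3, -177.3, 125.3]
tcp_rot: [-180.0, 0.0, 155.3]
ft_force: [-0.9, -0.6, 5.3]
finger_gap: 23.0
grip_force: 60.4
```

Request:
apply_moves:
  rows:
    - [0,0,-0.2,0,0,-0.05]
    - [0,0,0,0,0,-0.05]
    - [0,0,0,0,0,-0.05]
    - [0,0,0,0,0,-0.05]
    - [0,0,0,0,0,0]

```text
time: 12.32
tool_pos: [547.5, -177.6, 125.4]
tcp_rot: [-180.0, 0.1, 166.8]
ft_force: [0.5, -3.1, 2.8]
finger_gap: 22.9
grip_force: 60.3
```

Request:
apply_moves:
  rows:
    - [0,0,0,0,0,-0.05]
    - [0,0,0,0,0,-0.05]
    - [0,0,0,0,0,-0.05]
    - [0,0,0,0,0,-0.05]
    - [0,0,0,0,0,0]

```text
time: 12.95
tool_pos: [547.4, -177.5, 125.4]
tcp_rot: [-179.9, 0.1, 178.2]
ft_force: [0.6, -3.4, 4.4]
finger_gap: 23.0
grip_force: 60.4
```

Request:
apply_moves:
  rows:
    - [0,-0.6,0,0,0,-0.05]
    - [0,0,0,0,0,-0.05]
    - [0,0,0,0,0,-0.05]
    - [0,0,0,0,0,-0.05]
    - [0,0,0,0,0,0]

```text
time: 13.58
tool_pos: [547.4, -177.8, 125.4]
tcp_rot: [-180.0, 0.0, -170.4]
ft_force: [1.3, -2.4, 4.3]
finger_gap: 23.5
grip_force: 60.5
```

Request:
apply_moves:
  rows:
    - [0,-0.5,0,0,0,-0.05]
    - [0,0,0,0,0,-0.05]
    - [0,0,0,0,0,-0.05]
    - [0,0,0,0,0,-0.05]
    - [0,0,0,0,0,0]

```text
time: 14.2
tool_pos: [547.3, -178.1, 125.2]
tcp_rot: [-180.0, 0.0, -159.0]
ft_force: [0.7, -1.2, 4.6]
finger_gap: 23.3
grip_force: 60.5
```

Request:
apply_moves:
  rows:
    - [0,-0.4,0,0,0,-0.05]
    - [0,0,0,0,0,-0.05]
    - [0,0,0,0,0,-0.05]
    - [0,0,0,0,0,-0.05]
    - [0,0,0,0,0,0]

```text
time: 14.82
tool_pos: [546.6, -178.3, 123.9]
tcp_rot: [179.9, -0.1, -147.5]
ft_force: [1.8, -2.3, -3.6]
finger_gap: 23.2
grip_force: 59.5
```

Request:
apply_moves:
  rows:
    - [0,0,0.6,0,0,0]
    - [0,0,0.6,0,0,0]
    - [0,0,0.6,0,0,0]
    - [0,0,0.6,0,0,0]
    - [0,0,0,0,0,0]

```text
time: 15.45
tool_pos: [547.1, -178.3, 122.4]
tcp_rot: [180.0, -0.0, -147.4]
ft_force: [-0.3, -1.5, -4.0]
finger_gap: 23.4
grip_force: 59.6
```

Request:
apply_moves:
  rows:
    - [0,0,0.8,0,0,0]
    - [0,0,0.8,0,0,0]
    - [0,0,0.8,0,0,0]
    - [0,0,0.8,0,0,0]
    - [0,0,0,0,0,0]

```text
time: 16.08
tool_pos: [547.1, -178.4, 119.2]
tcp_rot: [180.0, -0.0, -147.4]
ft_force: [-1.0, 0.9, -2.4]
finger_gap: 23.0
grip_force: 59.6
```

Request:
apply_moves:
  rows:
    - [0,0,0.8,0,0,0]
    - [0,0,0.8,0,0,0]
    - [0,0,0.8,0,0,0]
    - [0,0,0.8,0,0,0]
    - [0,0,0,0,0,0]

```text
time: 16.7
tool_pos: [547.2, -178.5, 116.1]
tcp_rot: [180.0, -0.0, -147.4]
ft_force: [0.0, 0.1, -1.9]
finger_gap: 23.1
grip_force: 59.6
```

Request:
apply_moves:
  rows:
    - [0,0,1.2,0,0,0]
    - [0,0,1.2,0,0,0]
    - [0,0,1.2,0,0,0]
    - [0,0,1.2,0,0,0]
    - [0,0,0,0,0,0]

```text
time: 17.32
tool_pos: [547.1, -178.5, 111.1]
tcp_rot: [180.0, -0.0, -147.4]
ft_force: [-0.2, -1.2, -2.3]
finger_gap: 23.0
grip_force: 59.7
```

Request:
apply_moves:
  rows:
    - [0,0,0.5,0,0,0]
    - [0,0,0.5,0,0,0]
    - [0,0,0.4,0,0,0]
    - [0,0,0,0,0,0]
    - [0,0,0,0,0,0]

```text
time: 17.95
tool_pos: [547.2, -178.6, 110.0]
tcp_rot: [-180.0, -0.0, -147.4]
ft_force: [-0.8, -1.2, -2.3]
finger_gap: 23.0
grip_force: 59.7
```

Request:
apply_moves:
  rows:
    - [0,0,0.4,0,0,0]
    - [0,0,0.4,0,0,0]
    - [0,0,0.2,0,0,0]
    - [0,0,0,0,0,0]
    - [0,0,0,0,0,0]

```text
time: 18.58
tool_pos: [547.2, -178.6, 109.3]
tcp_rot: [-180.0, 0.0, -147.4]
ft_force: [-3.4, -0.1, 2.6]
finger_gap: 23.4
grip_force: 60.3
```

Request:
apply_moves:
  rows:
    - [0,0,0,0,0,0.05]
    - [0,0,0,0,0,0.1]
    - [0,0,0,0,0,0.1]
    - [0,0,0,0,0,0.1]
    - [0,0,0,0,0,0.1]

```text
time: 19.2
tool_pos: [547.0, -178.7, 109.3]
tcp_rot: [-180.0, -0.0, -173.3]
ft_force: [-6.1, -0.3, 4.0]
finger_gap: 23.4
grip_force: 60.4
```

Request:
apply_moves:
  rows:
    - [0.3,0,0,0,0,0.12]
    - [0,0,0,0,0,0.12]
    - [0,0,0,0,0,0.12]
    - [0,0,0,0,0,0.12]
    - [0,0,0,0,0,0.12]

```text
time: 19.82
tool_pos: [547.0, -178.5, 109.3]
tcp_rot: [180.0, 0.0, 152.2]
ft_force: [-2.8, 1.6, 3.1]
finger_gap: 23.2
grip_force: 60.2
```

Request:
apply_moves:
  rows:
    - [0,0,0,0,0,0.12]
    - [0,0,0,0,0,0.12]
    - [0,0,0,0,0,0.12]
    - [0,0,0,0,0,0.12]
    - [0,0,0,0,0,0.12]

```text
time: 20.45
tool_pos: [547.2, -178.3, 109.3]
tcp_rot: [180.0, 0.0, 117.9]
ft_force: [-2.2, 1.5, 2.5]
finger_gap: 23.1
grip_force: 60.1
```

```bash
cat > lv.py <<'E'
from h import *
s=sense();print(s['time'],s['tool_pos'],s['tcp_rot'],s['joint_pos'][5],s['ft_force'])
for c in ['scene','top']:
    p,d=save(c,c+'3.png'); W=cloud(c,d)
    for n in ['platform_top','ledge_top','crank_seat','crank_hub']:
        r=models.place_of(n,c); print(c,n,[(np.round(q['xyz'],1),round(q['confidence'],2)) for q in r[:1]])
    # rear strip of platform / front of ledge, and plate top
    u=np.array([.978,-.208])*0
    a=np.radians(11.8); ex=np.array([np.cos(a),np.sin(a)]); ey=np.array([-ex[1],ex[0]])
    q=W[...,:2]-[547.5,-178.3]; X=q@ex; Y=q@ey; Z=W[...,2]
    for lo,hi,n in [(50,120,'plate'),(126,133,'platrear'),(145,160,'ledge'),(160,175,'ledge2')]:
        m=(X>lo)&(X<hi)&(abs(Y)<30)&(Z>30); print(c,n,m.sum(),np.percentile(Z[m],[10,50,90]).round(1) if m.any() else '')
E
python3 lv.py
python3 - <<'E'
import numpy as np
for c in ['scene','top']:
    W=np.load(''+c+'.npy')
    a=np.radians(11.8); ex=np.array([np.cos(a),np.sin(a)]); ey=np.array([-ex[1],ex[0]])
    q=W[...,:2]-[547.5,-178.3]; X=q@ex; Y=q@ey; Z=W[...,2]
    for lo,hi,n in [(50,120,'plate'),(126,133,'platrear'),(145,160,'ledge'),(160,175,'ledge2')]:
        m=(X>lo)&(X<hi)&(abs(Y)<30)&(Z>30); print('start',c,n,m.sum(),np.percentile(Z[m],[10,50,90]).round(1))
E
```

```text
20.45 [ 547.20753492 -178.33788153  109.28842073] [1.79966654e+02 5.34825585e-03 1.17864821e+02] -51.04040211567532 [-2.16282965  1.4964119   2.51464943]
scene platform_top [(array([ 675.3, -153.1,   57.6]), 0.81)]
scene ledge_top [(array([ 685.9, -150.1,   72.8]), 0.76)]
scene crank_seat [(array([ 545.5, -180.4,   88.8]), 0.69)]
scene crank_hub [(array([ 547.6, -179.4,  122.7]), 0.9)]
scene plate 1437 [ 69.1  73.3 206.2]
scene platrear 52 [57.8 59.4 61.9]
scene ledge 244 [71.2 73.  74.7]
scene ledge2 252 [71.  72.9 75.2]
top platform_top [(array([ 676.9, -150.8,   55.8]), 0.87)]
top ledge_top [(array([ 683.2, -149.8,   74.7]), 0.66)]
top crank_seat [(array([ 548.7, -177.8,   90.5]), 0.74)]
top crank_hub [(array([ 547.2, -180.1,  129.1]), 0.76)]
top plate 326 [ 71.7 504.1 514.5]
top platrear 21 [56.7 58.4 59.7]
top ledge 171 [70.5 71.9 73.8]
top ledge2 233 [70.4 71.9 74. ]
start scene plate 1260 [62.8 67.3 69.5]
start scene platrear 51 [51.  53.1 55.5]
start scene ledge 252 [71.2 72.9 75. ]
start scene ledge2 250 [71.5 73.1 74.8]
start top plate 1785 [57.8 66.2 68.5]
start top platrear 91 [50.7 52.3 54.1]
start top ledge 361 [70.2 72.1 73.8]
start top ledge2 367 [70.1 71.8 73.8]
```

Request:
apply_moves:
  rows:
    - [0,0,0,0,0,0.12]
    - [0,0,0,0,0,0.12]
    - [0,0,0,0,0,0.12]
    - [0,0,0,0,0,0.12]
    - [0,0,0,0,0,0.12]

```text
time: 21.58
tool_pos: [547.5, -178.4, 109.3]
tcp_rot: [179.9, -0.0, 83.5]
ft_force: [-0.5, 2.8, 3.4]
finger_gap: 23.5
grip_force: 60.3
```

Request:
apply_moves:
  rows:
    - [0,0,0,0,0,0.12]
    - [0,0,0,0,0,0.12]
    - [0,0,0,0,0,0.12]
    - [0,0,0,0,0,0.12]
    - [0,0,0,0,0,0.12]

```text
time: 22.2
tool_pos: [547.7, -178.5, 109.3]
tcp_rot: [179.9, -0.1, 49.1]
ft_force: [0.3, 1.9, 2.4]
finger_gap: 23.3
grip_force: 60.1
```

Request:
apply_moves:
  rows:
    - [0,0,0,0,0,0.12]
    - [0,0,0,0,0,0.12]
    - [0,0,0,0,0,0.12]
    - [0,0,0,0,0,0.12]
    - [0,0,0,0,0,0.12]

```text
time: 22.82
tool_pos: [547.8, -178.8, 109.3]
tcp_rot: [179.9, -0.1, 14.8]
ft_force: [0.4, -0.2, 1.9]
finger_gap: 23.1
grip_force: 60.0
```

Request:
apply_moves:
  rows:
    - [0,0,0,0,0,0.12]
    - [0,0,0,0,0,0.12]
    - [0,0,0,0,0,0.12]
    - [0,0,0,0,0,0.12]
    - [0,0,0,0,0,0.12]

```text
time: 23.45
tool_pos: [547.7, -179.1, 109.3]
tcp_rot: [180.0, -0.1, -19.6]
ft_force: [0.9, -0.2, 1.7]
finger_gap: 23.6
grip_force: 60.0
```

Request:
apply_moves:
  rows:
    - [0,0,0,0,0,0.12]
    - [0,0,0,0,0,0.12]
    - [0,0,0,0,0,0.12]
    - [0,0,0,0,0,0.12]
    - [0,0,0,0,0,0.12]

```text
time: 24.08
tool_pos: [547.5, -179.3, 109.3]
tcp_rot: [-180.0, -0.1, -54.0]
ft_force: [-0.1, -1.3, 2.0]
finger_gap: 22.9
grip_force: 60.1
```

```bash
python3 lv.py
```

```text
24.075 [ 547.50049274 -179.29442307  109.28084017] [-1.79980694e+02 -1.09953746e-01 -5.39984188e+01] 120.80361666886245 [-0.10540489 -1.30325111  2.02985459]
scene platform_top [(array([ 673.9, -150.3,   71.8]), 0.63)]
scene ledge_top [(array([ 685.5, -148.4,   69.6]), 0.68)]
scene crank_seat [(array([ 543.7, -178.9,   89.5]), 0.71)]
scene crank_hub [(array([ 548.1, -178.9,  123.4]), 0.86)]
scene plate 1370 [80.2 84.7 88. ]
scene platrear 48 [69.3 70.6 72.9]
scene ledge 253 [71.2 73.1 74.7]
scene ledge2 248 [71.1 72.9 74.8]
top platform_top [(array([ 677.1, -153.3,   69.3]), 0.86)]
top ledge_top [(array([ 685.2, -152.5,   68.8]), 0.81)]
top crank_seat [(array([ 545.7, -174. ,   89.9]), 0.58)]
top crank_hub [(array([ 545.8, -178.8,  128.6]), 0.7)]
top plate 332 [ 82.9 505.1 514.7]
top platrear 22 [68.3 69.9 72. ]
top ledge 181 [69.9 71.9 73.9]
top ledge2 224 [70.4 72.2 73.9]
```

Request:
apply_moves:
  rows:
    - [0,0,0,0,0,0.12]
    - [0,0,0,0,0,0.12]
    - [0,0,0,0,0,0.12]
    - [0,0,0,0,0,0.1]
    - [0,0,0,0,0,0]

```text
time: 25.2
tool_pos: [547.3, -179.0, 109.4]
tcp_rot: [-180.0, -0.1, -80.1]
ft_force: [2.6, -4.7, 1.9]
finger_gap: 23.2
grip_force: 60.3
```

```bash
python3 lv.py | grep -E '^2|platrear|ledge '
```

```text
25.2 [ 547.26868533 -179.04290144  109.35997009] [-1.79959406e+02 -5.93180645e-02 -8.01068345e+01] 146.91481709116914 [ 2.55324702 -4.66716093  1.89977656]
scene platrear 52 [70.4 72.6 74.7]
scene ledge 259 [71. 73. 75.]
top platrear 23 [70.2 71.5 73.6]
top ledge 175 [70.2 72.  73.8]
```

Level to about 0.5 mm. Releasing and withdrawing straight up.

Request:
apply_moves:
  rows:
    - [0,0,0,0,0,0]
    - [0,0,0,0,0,0]
    - [0,0,0,0,0,0]
    - [0,0,0,0,0,0]
    - [0,0,0,0,0,0]
  fingers: 60

```text
time: 26.32
tool_pos: [546.9, -178.5, 108.9]
tcp_rot: [180.0, 0.0, -80.2]
ft_force: [0.5, 0.5, -0.5]
finger_gap: 59.9
grip_force: 0.0
```

Request:
apply_moves:
  rows:
    - [0,0,-10,0,0,0]
    - [0,0,-25,0,0,0]
    - [0,0,-30,0,0,0]
    - [0,0,-30,0,0,0]
    - [0,0,-30,0,0,0]

```text
time: 26.95
tool_pos: [547.0, -178.6, 236.0]
tcp_rot: [-180.0, -0.0, -80.2]
ft_force: [1.2, 0.6, -0.1]
finger_gap: 59.9
grip_force: 0.0
```

```bash
python3 lv.py
python3 - <<'E'
import cv2;cv2.imwrite('pics/fin.png',cv2.resize(cv2.imread('pics/scene3.png')[120:320,200:480],(700,500)))
E
```

```text
26.95 [ 547.00020459 -178.57285063  235.9658201 ] [-1.79953545e+02 -2.78660072e-02 -8.01672741e+01] 146.98130079189676 [ 1.17601884  0.62101889 -0.10698022]
scene platform_top [(array([ 674., -154.,   71.]), 0.69)]
scene ledge_top [(array([ 684. , -146.5,   68.8]), 0.97)]
scene crank_seat [(array([ 544.1, -177.9,   91. ]), 0.72)]
scene crank_hub [(array([ 547.1, -177.5,  123.8]), 0.77)]
scene plate 1838 [ 83.   87.4 340.5]
scene platrear 52 [70.  72.4 74.2]
scene ledge 258 [70.9 72.8 74.9]
scene ledge2 250 [71.  72.7 74.7]
top platform_top []
top ledge_top [(array([ 682.1, -152.5,   68.1]), 0.61)]
top crank_seat [(array([ 547.7, -176.9,   88.6]), 0.87)]
top crank_hub [(array([ 545.8, -178.9,  126.6]), 0.62)]
top plate 713 [ 79.   86.8 637.7]
top platrear 0 
top ledge 54 [70.2 72.  73.5]
top ledge2 119 [70.3 72.  74.1]
```

View pics/fin.png

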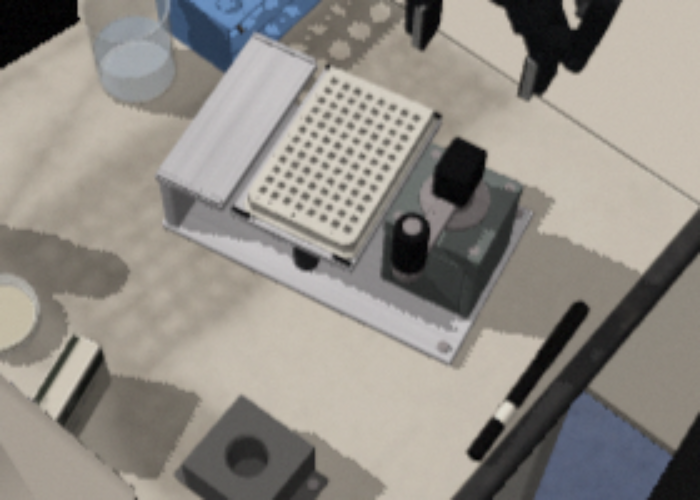

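The crop shows the crank seated upright with its hub at (460,170) and the flange on the housing. The platform at (340,160) is level with the ledge at (240,120), the gripper is clear, and the bystanders have not moved.

```bash
python3 -c "
from bench import job; print(job.hand_in())"
```

```text
the job is handed in; nothing more can be done
None
```

The job is handed in: the crank is seated in the drive with its flange down on the housing, the platform is level with the ledge to about 0.5 mm by camera depth, and the gripper is clear. No verdict came back from the hand-in.

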